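# Pump up the stone lift

## Robot

A 6-joint arm with a two-finger parallel gripper is mounted at the origin on the work surface. World frame = base frame: x ahead of the robot, y to its left, z up, the work surface at z = 0. Lengths are in m, angles in degrees, forces in N, time in s.
With the tool pointing down it reaches from about 0.325 to 0.85 m from the base axis. Payload 4.4 kg.
Tool frame: the origin (TCP) lies on the centre line of the jaws, within the pads' length; the fingertips stand 22 mm ahead of it and the grasp point (between the pads) lies 3 mm ahead of it; z points along the fingers, y is the line along which they close (so a half turn about z gives the same grasp; the last joint's range is limited). The gripper opens to 94 mm and grips with 3 to 60 N. Pads are 16 mm wide; open, the fingers measure 119 mm over their backs; the gripper's body (75 mm by 177 mm) begins 78 mm behind the grasp point.
Start: joints at [-8.623, 11.837, 88.321, -0, 79.842, -8.623], TCP at [0.575, -0, 0.227] pointing down, gripper open.
Joint ranges: [-156.59, 156.59], [-49.26, 127.26], [12.9, 141.05], [-63.56, 243.56], [4.71, 150.69], [-161.64, 161.64]. Speed limits (degrees/s): [159.86, 159.86, 180, 180, 180, 180].

## Interface

Orientations are given as a 3x3 rotation matrix whose columns are the frame's x, y, z axes.
In Python, from rig import ctrl gives the robot as it stands. The module is installed in compiled form; this text tells all that it offers.
- The arm moves only by the tool arm_command, never from a script. Its argument "increments" is a list of rows, each a list of 7 numbers: the turn, a rotation vector about the tool's x, y, z in rad, then the shift along the tool's x, y, z in mm, then the closure, from -1 (fully open) to 1 (shut). In form: [[rx, ry, rz, dx, dy, dz, jaw], ...]. A call has 1 to 12 rows; each row shifts and turns the commanded pose from where the row before left it, along the tool's axes as they then stand; what a row does not reach is not made up. A row lasts 1/8 s, in which the tool goes at most 62.5 mm and 10.7 degrees, less where a joint would pass 70% of its speed; a pose out of reach is approached as far as the arm can. A call with a gripper value outside its range is refused whole. The fingers move at their own pace and stop on an object; "grip_force" is the grip in N (left out, the last holds). Time passes only in rows, so rows that do not move let the fingers close. It gives the time, the measured TCP pose, the force, the opening and the grip force at its end, in the units of the state.
- ctrl.state(): the state, without advancing time (a new reading comes with each control period).
- ctrl.get_image(name): name is "scene" or "side" or "wrist"; returns (picture, depth): 480x640x3 uint8, red, green, blue; 480x640 float32, m along the optical axis (not along the pixel's ray), 0 where there is no reading.
- ctrl.calibration(name): a dict with "mtx" (3x3 intrinsics, pixels), "view" (4x4, takes a point from world to camera coordinates); the wrist camera has in their place "mount" (4x4, takes a point from camera to tool coordinates, whose origin is the TCP and whose axes are the flange's). Camera axes: x right, y down, z forward; pixel columns grow to the right and rows downward; lengths in m; the calibration is good to about 2 mm. A picture is of the moment at which its call begins: read the wrist's pose just before it. calibration takes no time and is no camera call.
- ctrl.sign_off(): hands the job in; it is judged then, once.
Trained networks look in the newest picture that a camera, given by its name, has taken for a name from the list of things; names that differ only in an ending like _2 or _b are one class to them, and where a whole thing is asked for, a point or a joint stands for the part that bears it (a point fixed in the world has none). Each returns a list of dicts, best first, with "p" (0 to 1); they miss things now and then, are a little off and sometimes report something else, mostly with a low value. They report only what shows in the picture. A call takes as long as a camera call.
- ctrl.spot_in(camera, name): "at" ([column, row] in pixels, amid what is visible of it).
The state is a dict: "clock": time; "joint_pos": joint angles; "joint_vel": joint speeds; "joint_efforts": joint torques, N m; "tool_pos": TCP position; "orientation": TCP orientation; "ft_force": force on the tool from outside, world axes, zero at the start; "wrist_torque": the same for the moment, N m; "grip_width": opening from 0.0 (shut) to 1.0 (fully open); "grasp_force": force on a finger pad.
Only numpy, scipy, OpenCV 4.12 (cv2) and the standard library are available. Lean on these libraries where they do the work, as an engineer would, in place of code of your own. Each camera call takes 0.05 s, during which the arm holds its last target. There are 200 camera calls.

## Task

Raise the stone lift under the shelf by working its hydraulic hand pump, the machine with the round tank and the T-shaped lever handle: give it at least three full strokes, each time pushing the lever right down to its stop and letting it spring all the way back up. Finish with the lever fully up and the gripper clear of it; leave the ball-ended lever of the rivet punch alone and do not shift or knock over the oil tin.

Things in the scene. Friction and masses are not known exactly. Their poses are not given: they have to be found in the camera images.
- pump_grip (a point): Centre of the T-bar of the hydraulic hand pump (grey round tank, 92 mm wide, 147 mm tall, brass cap). T-bar: level round wooden bar, 28 mm thick, 110 mm long, on the robot-side end of a 16 mm steel lever. Centre 251 mm above the shelf with lever up, 88 mm when down. Turns with the lever; lever up: z vertical, y along the bar, x level from bar to tank, hinge axis 218 mm along +x and 101 mm below.
- pump_lever (a joint): Pump lever angle in rad: 0 = up (25 degrees above level), grows as the bar is pushed down, hard stop at 0.70 (15 degrees below level). The bar's centre swings on a 240 mm arc about a hinge parallel to the bar, 150 mm above the shelf. A spring always returns it to 0, in under a second when let go; pushing the bar down takes about 4 N at the top to 10 N at the bottom.
- punch_lever (a joint): Bystander, not to be moved: sprung lever of the rivet punch (square C-shaped steel frame, 215 mm tall). The lever is 140 mm long and ends in a 38 mm wooden ball about 275 mm above the shelf. Angle in rad, 0 = up, grows downward to 0.70. Pump and punch stand side by side, 0.38 to 0.54 m apart, in either order.
- oil_tin: Bystander: loose steel oil tin, 56 mm across and 120 mm tall with a thin brass spout, standing on the shelf between pump and punch; origin at the centre of its underside, z up.

How it is judged (in metres and radians):
On the way, in this order (a step that is already met when the one before it is completed fails the run):
1. the pump lever is pressed down to the bottom of its first stroke (joint above 0.60 rad) (value of joint pump_lever above 0.6 rad), for 0.1 s.
2. the pump lever has sprung back up after the first stroke (joint below 0.08 rad) (value of joint pump_lever below 0.08 rad), for 0.1 s.
3. the pump lever is pressed down to the bottom of its second stroke (joint above 0.60 rad) (value of joint pump_lever above 0.6 rad), for 0.1 s.
4. the pump lever has sprung back up after the second stroke (joint below 0.08 rad) (value of joint pump_lever below 0.08 rad), for 0.1 s.
5. the pump lever is pressed down to the bottom of its third stroke (joint above 0.60 rad) (value of joint pump_lever above 0.6 rad), for 0.1 s.
6. the pump lever has sprung back up after the third stroke (joint below 0.08 rad) (value of joint pump_lever below 0.08 rad), for 0.1 s.
At the end, for the whole second after the job is handed in: After at least three strokes (each down past 0.60 rad and back up below 0.08 rad), the pump lever is up (below 0.08 rad), the punch lever is up (below 0.1 rad) and the oil tin stands upright (within 10 degrees) within 20 mm of where it was (value of joint pump_lever below 0.08 rad and value of joint punch_lever below 0.1 rad and distance of oil_tin from where it was at the start of the episode below 0.02 m and angle between oil_tin's own z axis and vertical below 0.17 rad); the robot touches nothing.
It fails at once if the punch lever is moved by more than 0.15 rad (value of joint punch_lever above 0.15 rad).
It fails at once if the oil tin is shifted by more than 20 mm (distance of oil_tin from where it was at the start of the episode above 0.02 m).
It fails at once if the oil tin is tipped by more than 20 degrees (angle between oil_tin's own z axis and vertical above 0.35 rad).
It also fails if it takes over 48 s, if anything falls off the work surface, if the arm or the gripper's body presses on something with over 40 N, if the wrist force passes 120 N, or if a joint passes its speed limit or range.

## Working session

There is one attempt and no reset: what is moved stays moved. The work goes in short steps, Python scripts to look and compute and a tool call to move; the robot and the scene stay as the last step left them, time stands still between calls to the robot, and variables do not carry over. Pictures are saved under pics/ and viewed, at most 10 in all, crops included, and the job is handed in when it is done.

Besides the shell and the picture viewer there is one more tool, called after "Emit:" by a JSON object that holds its "api" and its "payload". arm_command: Moves the arm, as the interface text tells. Its arguments: {"type":"object","properties":{"increments":{"type":"array","items":{"type":"array","items":{"type":"number"}}},"grip_force":{"type":"number"}},"required":["increments"]}

```bash
mkdir -p pics
cat > h.py <<'E'
import numpy as np, cv2
from rig import ctrl
def world(cam,u,v,d):
    c=ctrl.calibration(cam); p=np.linalg.inv(c["mtx"])@np.array([u,v,1.])*d
    return (np.linalg.inv(c["view"])@np.append(p,1))[:3]
def cloud(cam,d):
    c=ctrl.calibration(cam); v,u=np.mgrid[0:480,0:640]
    P=np.stack([u*d,v*d,d],-1)@np.linalg.inv(c["mtx"]).T
    T=np.linalg.inv(c["view"]); W=P@T[:3,:3].T+T[:3,3]; W[d<=0]=np.nan; return W
E
python3 - <<'E'
from h import *
s=ctrl.state(); print(s["clock"],s["orientation"])
for c in("scene","side"):
    im,d=ctrl.get_image(c); cv2.imwrite(f"pics/{c}0.png",im[:,:,::-1]); np.save(c+".npy",d)
    W=cloud(c,d)
    for n in("pump_grip","pump_lever","punch_lever","oil_tin"):
        for r in ctrl.spot_in(c,n)[:2]:
            u,v=map(int,r["at"]); print(c,n,r["p"],u,v,np.round(W[v,u],3))
E
```

```text
0.0 [[ 8.45509480e-06  9.99997521e-01 -2.22685510e-03]
 [ 9.99999935e-01 -7.65081112e-06  3.61182954e-04]
 [ 3.61165021e-04 -2.22685801e-03 -9.99997455e-01]]
scene pump_grip 0.71 238 175 [ 0.315 -0.28  -0.   ]
scene pump_lever 0.76 241 177 [ 0.524 -0.201  0.24 ]
scene punch_lever 0.68 435 233 [0.61  0.18  0.258]
scene oil_tin 0.97 338 279 [0.626 0.014 0.08 ]
side pump_grip 0.9 294 289 [ 0.492 -0.2    0.249]
side pump_lever 0.95 295 291 [ 0.493 -0.202  0.246]
side punch_lever 0.49 266 149 [0.575 0.173 0.29 ]
side oil_tin 0.87 305 263 [ 0.59  -0.005  0.07 ]
```

View pics/scene0.png

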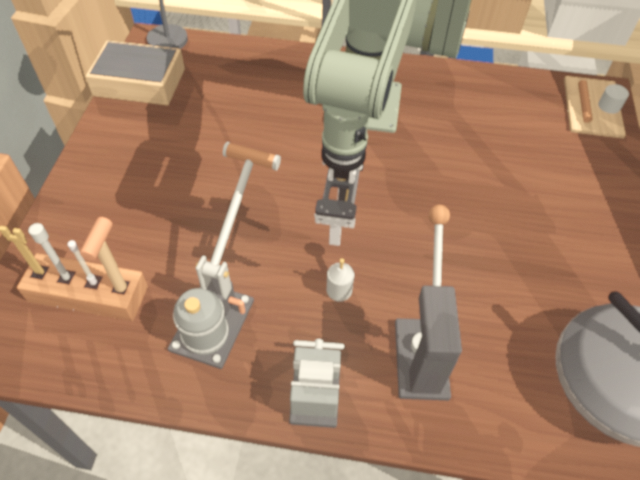

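View pics/side0.png

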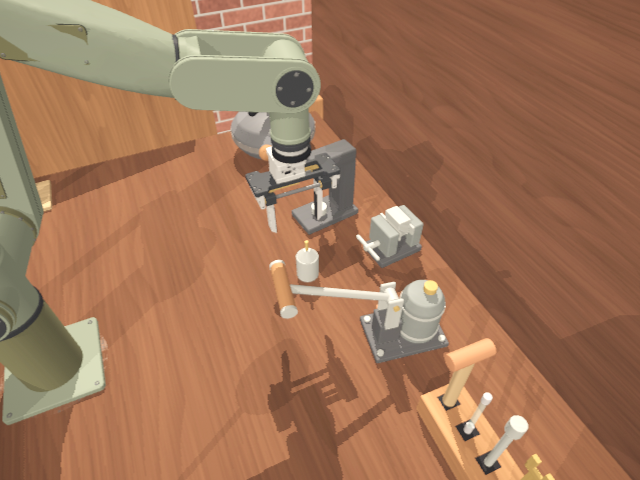

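The pump is on the right (y<0): bar near pixel (252,156) in scene and (284,289) in side. The tin is at (340,280) in scene and the punch at (435,330). Next I measure the bar's axis and the hinge.

Run:
```python
from h import *
P=[];L=[]
for c in("scene","side"):
    W=cloud(c,np.load(c+".npy")); im=cv2.imread(f"pics/{c}0.png")
    X=W.reshape(-1,3); hsv=cv2.cvtColor(im,cv2.COLOR_BGR2HSV).reshape(-1,3)
    m=(X[:,2]>.225)&(X[:,2]<.28)&(X[:,0]>.38)&(X[:,0]<.56)&(X[:,1]<-.1)&(X[:,1]>-.35)
    b=X[m]
    wood=b[hsv[m][:,1]>90]
    print(c,len(b),len(wood),b.min(0).round(3),b.max(0).round(3)); print(wood.mean(0).round(3),np.ptp(wood,axis=0).round(3),wood[:,2].max())
    rect=cv2.minAreaRect(wood[:,:2].astype(np.float32)*1000); print(rect)
    l=X[(X[:,2]>.165)&(X[:,2]<.28)&(X[:,0]>.38)&(X[:,0]<.8)&(X[:,1]<-.1)&(X[:,1]>-.35)]
    for z in np.arange(.165,.28,.01):
        q=l[abs(l[:,2]-z)<.005]
        if len(q): print(round(z,3),len(q),np.median(q,0).round(3))
```

```text
scene 1056 635 [ 0.457 -0.248  0.225] [ 0.555 -0.133  0.27 ]
[ 0.482 -0.191  0.261] [0.04  0.1   0.029] 0.27041092185731996
((477.40618896484375, -192.2364501953125), (99.71566772460938, 28.704072952270508), 81.49102020263672)
0.165 182 [ 0.688 -0.225  0.167]
0.175 120 [ 0.654 -0.219  0.175]
0.185 100 [ 0.632 -0.215  0.185]
0.195 87 [ 0.611 -0.211  0.195]
0.205 107 [ 0.591 -0.209  0.205]
0.215 98 [ 0.569 -0.204  0.215]
0.225 88 [ 0.549 -0.2    0.225]
0.235 101 [ 0.527 -0.197  0.235]
0.245 146 [ 0.5   -0.192  0.246]
0.255 264 [ 0.489 -0.189  0.256]
0.265 499 [ 0.479 -0.19   0.265]
0.275 3 [ 0.481 -0.196  0.27 ]
side 1164 667 [ 0.451 -0.249  0.225] [ 0.551 -0.133  0.268]
[ 0.474 -0.192  0.262] [0.043 0.109 0.02 ] 0.2680477711016337
((477.4966735839844, -192.3052978515625), (106.79733276367188, 33.12297821044922), 80.80197143554688)
0.165 136 [ 0.683 -0.228  0.167]
0.175 85 [ 0.649 -0.225  0.175]
0.185 88 [ 0.627 -0.221  0.185]
0.195 85 [ 0.605 -0.217  0.196]
0.205 77 [ 0.585 -0.214  0.205]
0.215 101 [ 0.564 -0.211  0.215]
0.225 94 [ 0.543 -0.207  0.225]
0.235 112 [ 0.521 -0.203  0.236]
0.245 138 [ 0.495 -0.202  0.245]
0.255 227 [ 0.47  -0.201  0.257]
0.265 638 [ 0.474 -0.196  0.264]
```

Emit:
{"api": "arm_command", "payload": {"increments": [[0,0,0,0,0,-45,1],[0,0,0,0,0,-45,1],[0,0,0,-38,-20,0,1],[0,0,0,-38,-20,0,1],[0,0,0,-38,-20,0,1],[0,0,0,-38,-19,0,1],[0,0,0,-39,-19,0,1],[0,0,0.083,0,0,0,1],[0,0,0.083,0,0,0,1],[0,0,0,0,0,0,1],[0,0,0,0,0,0,1]], "grip_force": 20}}

```text
clock: 1.88
tool_pos: [0.477, -0.1909, 0.3175]
orientation: [[0.164, 0.986, 0.0], [0.986, -0.164, -0.0], [-0.0, 0.0, -1.0]]
ft_force: [0.4, -0.1, 0.4]
grip_width: 0.004
grasp_force: 0.0
```

Run:
```python
from h import *
s=ctrl.state(); print(s["clock"],s["tool_pos"],s["orientation"],s["ft_force"],s["grip_width"])
im,d=ctrl.get_image("side"); cv2.imwrite("pics/side1.png",im[:,:,::-1])
```

```text
1.875 [ 0.47702893 -0.19091295  0.31749089] [[ 1.63924212e-01  9.86472935e-01  4.31211982e-05]
 [ 9.86472935e-01 -1.63924211e-01 -3.72168171e-05]
 [-2.96447744e-05  4.86386323e-05 -9.99999998e-01]] [ 0.44093398 -0.06962129  0.41672073] 0.0036637698952950433
```

View pics/side1.png

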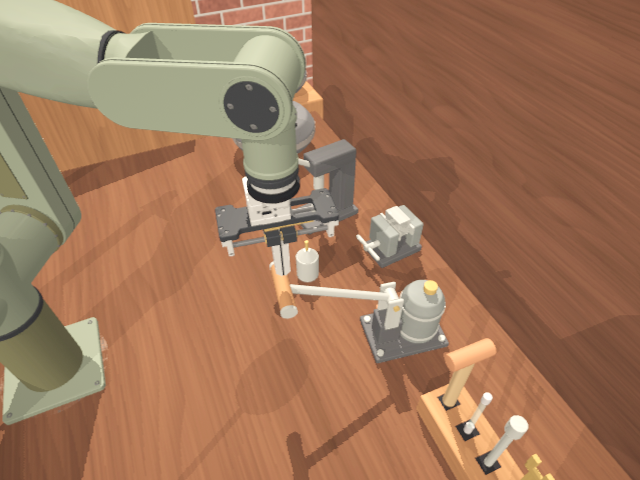

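The closed fingertips are about 3 cm above the bar's middle (bar at (284,289), fingertips at (282,272)). I start the first stroke along the arc.

Emit:
{"api": "arm_command", "payload": {"increments": [[0,0,0,0,0,27,1],[0,0,0,0,-8,20,1],[0,0,0,0,-6.5,20,1],[0,0,0,0,-4.5,20,1],[0,0,0,0,-2.5,20,1],[0,0,0,0,-1,20,1],[0,0,0,0,0.5,20,1],[0,0,0,0,2.5,20,1],[0,0,0,0,4,20,1],[0,0,0,0,0,0,1],[0,0,0,0,0,0,1]]}}

```text
clock: 3.3
tool_pos: [0.4606, -0.1881, 0.1311]
orientation: [[0.164, 0.986, -0.004], [0.986, -0.164, 0.001], [0.0, -0.004, -1.0]]
ft_force: [-4.9, 1.8, 8.0]
grip_width: 0.001
grasp_force: 3.8
```

Run:
```python
from h import *
im,d=ctrl.get_image("side"); cv2.imwrite("pics/side2.png",im[:,:,::-1])
```

```text
(no output)
```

View pics/side2.png

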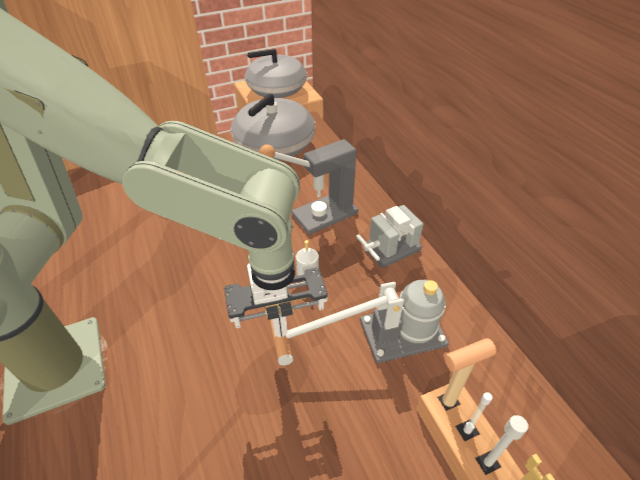

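The lever is close to the bottom and the tips are on the bar at (283,340). I push the last few mm to the stop.

Emit:
{"api": "arm_command", "payload": {"increments": [[0,0,0,0,3,4,1],[0,0,0,0,1,4,1],[0,0,0,0,0,0,1]]}}

```text
clock: 3.72
tool_pos: [0.466, -0.1893, 0.124]
orientation: [[0.164, 0.986, 0.0], [0.986, -0.164, -0.001], [-0.001, 0.0, -1.0]]
ft_force: [-3.9, 2.1, 7.9]
grip_width: 0.002
grasp_force: 3.7
```

Emit:
{"api": "arm_command", "payload": {"increments": [[0,0,0,0,-4,-18,1],[0,0,0,0,-4,-20,1],[0,0,0,0,-2.5,-20,1],[0,0,0,0,-0.5,-20,1],[0,0,0,0,1,-20,1],[0,0,0,0,2.5,-20,1],[0,0,0,0,4.5,-20,1],[0,0,0,0,6.5,-20,1],[0,0,0,0,8,-20,1],[0,0,0,0,0,-17,1],[0,0,0,0,0,0,1],[0,0,0,0,0,0,1]]}}

```text
clock: 5.22
tool_pos: [0.4764, -0.1907, 0.3166]
orientation: [[0.165, 0.986, -0.001], [0.986, -0.165, 0.001], [0.001, -0.001, -1.0]]
ft_force: [-0.0, 0.4, 0.4]
grip_width: 0.007
grasp_force: 0.0
```

Run:
```python
from h import *
im,d=ctrl.get_image("side"); cv2.imwrite("pics/side3.png",im[:,:,::-1])
W=cloud("side",d).reshape(-1,3); c=cv2.cvtColor(im,cv2.COLOR_RGB2HSV).reshape(-1,3)
m=(W[:,2]>.05)&(W[:,2]<.285)&(W[:,0]>.4)&(W[:,0]<.55)&(W[:,1]<-.13)&(W[:,1]>-.26)&(c[:,1]>90)
b=W[m]; print(np.median(b,0),b[:,2].max(),cv2.minAreaRect(b[:,:2].astype(np.float32)*1000), ctrl.state()["ft_force"],ctrl.state()["tool_pos"])
```

```text
[ 0.4706538  -0.20421604  0.26306737] 0.26759371716785274 ((475.0454406738281, -191.7200469970703), (106.13329315185547, 28.191434860229492), 80.70590209960938) [0.02191637 0.40263222 0.27188598] [ 0.47631183 -0.1906217   0.31631801]
```

The first stroke was full and the bar is back at its starting height. Second stroke:

Emit:
{"api": "arm_command", "payload": {"increments": [[0,0,0,0,0,27,1],[0,0,0,0,-8,20,1],[0,0,0,0,-6.5,20,1],[0,0,0,0,-4.5,20,1],[0,0,0,0,-2.5,20,1],[0,0,0,0,-1,20,1],[0,0,0,0,0.5,20,1],[0,0,0,0,2.5,20,1],[0,0,0,0,5,20,1],[0,0,0,0,2,4,1],[0,0,0,0,1,4,1],[0,0,0,0,0,0,1]]}}

```text
clock: 6.78
tool_pos: [0.4628, -0.1884, 0.1232]
orientation: [[0.165, 0.986, -0.007], [0.986, -0.165, 0.002], [0.001, -0.008, -1.0]]
ft_force: [-9.3, 2.4, 15.8]
grip_width: 0.004
grasp_force: 7.5
```

Emit:
{"api": "arm_command", "payload": {"increments": [[0,0,0,0,0,0,1],[0,0,0,0,-4,-18,1],[0,0,0,0,-4,-20,1],[0,0,0,0,-2.5,-20,1],[0,0,0,0,-0.5,-20,1],[0,0,0,0,1,-20,1],[0,0,0,0,2.5,-20,1],[0,0,0,0,4.5,-20,1],[0,0,0,0,6.5,-20,1],[0,0,0,0,8,-20,1],[0,0,0,0,0,-17,1],[0,0,0,0,0,0,1]]}}

```text
clock: 8.28
tool_pos: [0.4772, -0.1912, 0.3183]
orientation: [[0.165, 0.986, 0.001], [0.986, -0.165, -0.001], [-0.001, 0.002, -1.0]]
ft_force: [0.0, 0.6, -0.4]
grip_width: 0.007
grasp_force: 0.0
```

Emit:
{"api": "arm_command", "payload": {"increments": [[0,0,0,0,0,0,1],[0,0,0,0,0,0,1],[0,0,0,0,0,0,1],[0,0,0,0,0,0,1]]}}

```text
clock: 8.78
tool_pos: [0.4768, -0.1909, 0.3171]
orientation: [[0.165, 0.986, -0.001], [0.986, -0.165, 0.0], [0.0, -0.001, -1.0]]
ft_force: [1.0, -0.9, -0.5]
grip_width: 0.006
grasp_force: 0.0
```

Third stroke, plus a higher retreat.

Emit:
{"api": "arm_command", "payload": {"increments": [[0,0,0,0,0,27,1],[0,0,0,0,-8,20,1],[0,0,0,0,-6.5,20,1],[0,0,0,0,-4.5,20,1],[0,0,0,0,-2.5,20,1],[0,0,0,0,-1,20,1],[0,0,0,0,0.5,20,1],[0,0,0,0,2.5,20,1],[0,0,0,0,5,20,1],[0,0,0,0,2,4,1],[0,0,0,0,1,4,1],[0,0,0,0,0,0,1]]}}

```text
clock: 10.28
tool_pos: [0.4652, -0.1892, 0.1235]
orientation: [[0.165, 0.986, -0.002], [0.986, -0.165, 0.0], [-0.0, -0.002, -1.0]]
ft_force: [-3.8, 1.0, 8.9]
grip_width: 0.005
grasp_force: 3.8
```

Emit:
{"api": "arm_command", "payload": {"increments": [[0,0,0,0,0,0,1],[0,0,0,0,-4,-18,1],[0,0,0,0,-4,-20,1],[0,0,0,0,-2.5,-20,1],[0,0,0,0,-0.5,-20,1],[0,0,0,0,1,-20,1],[0,0,0,0,2.5,-20,1],[0,0,0,0,4.5,-20,1],[0,0,0,0,6.5,-20,1],[0,0,0,0,8,-20,1],[0,0,0,0,0,-17,1],[0,0,0,0,0,0,1]]}}

```text
clock: 11.78
tool_pos: [0.4775, -0.1914, 0.319]
orientation: [[0.165, 0.986, 0.002], [0.986, -0.165, -0.002], [-0.001, 0.003, -1.0]]
ft_force: [-0.4, 0.4, 0.1]
grip_width: 0.007
grasp_force: 0.0
```

Emit:
{"api": "arm_command", "payload": {"increments": [[0,0,0,0,0,-25,1],[0,0,0,0,0,-25,1],[0,0,0,0,0,0,1],[0,0,0,0,0,0,1],[0,0,0,0,0,0,1],[0,0,0,0,0,0,1],[0,0,0,0,0,0,1],[0,0,0,0,0,0,1]]}}

```text
clock: 12.78
tool_pos: [0.477, -0.191, 0.3673]
orientation: [[0.165, 0.986, -0.0], [0.986, -0.165, 0.0], [0.0, -0.0, -1.0]]
ft_force: [0.4, -0.5, 0.7]
grip_width: 0.011
grasp_force: 0.0
```

Run:
```python
from h import *
im,d=ctrl.get_image("side"); cv2.imwrite("pics/side4.png",im[:,:,::-1])
W=cloud("side",d).reshape(-1,3); c=cv2.cvtColor(im,cv2.COLOR_RGB2HSV).reshape(-1,3)
m=(W[:,2]>.05)&(W[:,2]<.285)&(W[:,0]>.4)&(W[:,0]<.55)&(W[:,1]<-.13)&(W[:,1]>-.26)&(c[:,1]>90)
b=W[m]; print(np.median(b,0),b[:,2].max())
```

```text
[ 0.47357264 -0.19295375  0.26349904] 0.2679736047528478
```

View pics/side4.png

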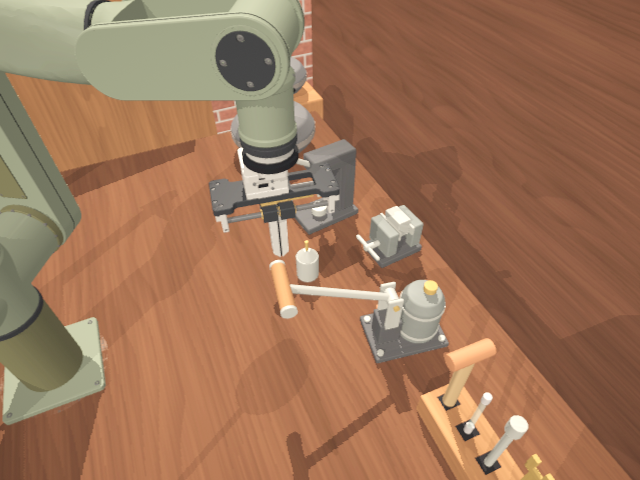

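The bar at (284,289) is fully up, the gripper is well above it, and the tin at (307,264) hasn't moved.

```bash
python3 -c "
from rig import ctrl
print(ctrl.sign_off())"
```

```text
the job is handed in; nothing more can be done
None
```

I gave the pump three full strokes and handed the job in: the lever is fully up, the gripper is clear above it, and the oil tin and punch lever were not touched (no verdict came back).

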